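# Feel whether the reclining clay figure is dry

## Robot

A 6-joint arm with a two-finger parallel gripper is mounted at the origin on the work surface. World frame = base frame: x ahead of the robot, y to its left, z up, the work surface at z = 0. Lengths are in mm, angles in degrees, forces in N, time in s.
With the tool pointing down it reaches from about 300 to 850 mm from the base axis. Payload 4.2 kg.
Tool frame: the origin (TCP) lies between the finger pads; the fingertips stand ahead of it and the grasp point (between the pads) lies 3 mm ahead of it (nose_length is the z of the fingertips in the tool frame, in mm); z points along the fingers, y is the line along which they close (so a half turn about z gives the same grasp; the last joint's range is limited). The gripper opens to 91 mm and grips with 3 to 60 N. Pads are 32 mm wide; open, the fingers measure 118 mm over their backs; the gripper's body (76 mm by 178 mm) begins 60 mm behind the grasp point.
Start: joints at [64.63, 18.312, 89.639, -0, 72.044, -1.146], TCP at [235.936, 524.383, 210.176] pointing down, gripper open.
Joint ranges: [-177.97, 177.97], [-48.28, 115.42], [12.27, 149.76], [-77.06, 257.06], [2.81, 150.46], [-146.56, 146.56]. Speed limits (degrees/s): [147.25, 147.25, 180, 180, 180, 180].

## Interface

Orientations are given as [roll, pitch, yaw] about the fixed x, y, z axes, in that order (R = Rz(yaw) Ry(pitch) Rx(roll)).
In Python, from workcell import state, grab_frame, camera_params, job_done, nose_length gives the robot as it stands.
- The arm moves only by the tool step_arm, never from a script. Its argument "plan" is a list that holds one entry, the list of rows, each a list of 5 numbers: the shift along the tool's x, y, z in cm, then the turn about the tool's z in rad, then the opening, from 0 (shut) to 1 (fully open). In form: [[[x, y, z, turn, gripper], ...]]. A call has 1 to 20 rows; each row is the pose to reach, as a shift and turn from the pose commanded when the call began, along the tool's axes at that moment; what a row does not reach only later rows make up. A row lasts 1/8 s, in which the tool goes at most 62.5 mm and 10.7 degrees, less where a joint would pass 70% of its speed; a pose out of reach is approached as far as the arm can. A call with a gripper value outside its range is refused whole. The fingers move at their own pace and stop on an object; "newtons" is the grip in N (left out, the last holds). Time passes only in rows, so rows that repeat a pose let the fingers close. It gives the time, the measured TCP pose, the force, the opening and the grip force at its end, in the units of the state.
- state(): the state, without advancing time (a new reading comes with each control period).
- grab_frame(name): name is "scene" or "top" or "wrist"; returns the picture (480x640x3 uint8, blue, green, red); there is no depth.
- camera_params(name): a dict with "camera_matrix" (3x3 intrinsics, pixels), "R" (3x3) and "t" (3): a world point X has camera coordinates R X + t; the wrist camera has in their place "mount" (4x4, takes a point from camera to tool coordinates, whose origin is the TCP and whose axes are the flange's). Camera axes: x right, y down, z forward; pixel columns grow to the right and rows downward; lengths in mm; the calibration is good to about 2 mm. A picture is of the moment at which its call begins: read the wrist's pose just before it. camera_params takes no time and is no camera call.
- job_done(): hands the job in; it is judged then, once.
The state is a dict: "time_s": time; "qpos": joint angles; "qvel": joint speeds; "effort": joint torques, N m; "ee_pos": TCP position; "ee_rot": TCP orientation; "force": force on the tool from outside, world axes, zero at the start; "torque": the same for the moment, N m; "gripper_width": finger opening in mm; "gripper_force": force on a finger pad.
Only numpy, scipy, OpenCV 4.12 (cv2) and the standard library are available. Lean on these libraries where they do the work, as an engineer would, in place of code of your own. Each camera call takes 0.05 s, during which the arm holds its last target. There are 200 camera calls.

## Task

Feel whether the reclining clay figure on the ware board is dry enough for the kiln: come down gently, rest the fingertips lightly on the top of its raised knee for about a second, then in the same way on the top of its head, and come away. Do not shift the figure; the other clay pieces must not be touched at all, and the tools lying among them stay where they are.

Things in the scene. Friction and masses are not known exactly. Their poses are not given: they have to be found in the camera images.
- ware_board: Plywood ware board lying flat on the bench, fixed, 360 x 920 mm and 20 mm thick; the clay pieces stand on it. Origin at the centre of its underside, x along its short side, y along its long side, z up.
- reclining_figure: The piece to feel: a loose maquette in plain olive clay, a person reclining on a flat rectangular slab 208 x 84 x 12 mm; one knee is drawn up high, the other leg lies flat, the trunk is propped on an elbow and the head is held up. 128 mm tall in all, 0.6 to 1.2 kg, and hard to the touch: fingertips arriving faster than about 20 mm/s strike it rather than touch it. Origin at the centre of the slab's underside; x runs from the feet to the head, z up.
- reclining_knee: The raised knee of the reclining figure, with the upper part of shin and thigh beside it: a rounded cap of about 16 mm radius. Origin on the very top of the knee, which is at x -48, y -14, z 116 mm in the reclining figure's frame; same axes as the figure.
- reclining_head: The head of the reclining figure: a ball of 20 mm radius with a small bun behind (beyond it in x). Origin on the very top of the head, which is at x 78, y 0, z 128 mm in the reclining figure's frame; same axes as the figure.
- standing_figure: Clay maquette of a standing person on a square slab 84 x 84 mm, 173 mm tall, loose. Not to be touched. Origin at the centre of its underside, z up.
- seated_figure: Clay maquette of a person sitting with arms round both drawn-up knees, on a slab 110 x 96 mm, 136 mm tall, loose. Not to be touched. Origin at the centre of its underside, z up.
- resting_dog: Clay maquette of a lying dog without a slab, about 105 x 70 mm, 60 mm tall, loose. Not to be touched. Origin under its middle, z up.
- perched_bird: Clay maquette of a small bird on a slab 54 x 46 mm, about 85 mm from beak to tail, 59 mm tall, loose. Not to be touched. Origin at the centre of its underside, beak towards -x, z up.
- modelling_tool: Wooden modelling tool lying on the ware board, 165 mm long, 12 mm thick, loose; bystander. Origin under its middle, x along it.
- loop_tool: Wire loop tool with a wooden handle lying on the ware board, 160 mm long, 13 mm thick, loose; bystander. Origin under its middle, x along it towards the loop.

How it is judged:
By the outcome, as a careful person would: the job done as asked, in the order asked, and still so for the second after the job is handed in, with the robot touching nothing.
It also fails if it takes over 48 s, if anything falls off the work surface, if the arm or the gripper's body presses on something with over 40 N, if the wrist force passes 120 N, or if a joint passes its speed limit or range.

## Working session

There is one attempt and no reset: what is moved stays moved. The work goes in short steps, Python scripts to look and compute and a tool call to move; the robot and the scene stay as the last step left them, time stands still between calls to the robot, and variables do not carry over. Pictures are saved under pics/ and viewed, at most 10 in all, crops included, and the job is handed in when it is done.

Besides the shell and the picture viewer there is one more tool, called after ">>>" as a command line: name --argument value ..., lists and objects as JSON in quotes. step_arm: Moves the arm, as the interface text tells. Its arguments: {"type":"object","properties":{"plan":{"type":"array","items":{"type":"array","items":{"type":"array","items":{"type":"number"}}}},"newtons":{"type":"number"}},"required":["plan"]}

```bash
mkdir -p pics
python3 - <<'E'
from workcell import *
import cv2,json,numpy as np
s=state();print(s, nose_length if not callable(nose_length) else nose_length())
for n in("scene","top"):
    cv2.imwrite(f"pics/{n}0.png",grab_frame(n))
for n in("scene","top","wrist"):
    print(n,{k:np.round(v,3).tolist() if not isinstance(v,(str,)) else v for k,v in camera_params(n).items()})
E
```

```text
{'time_s': 0.0, 'qpos': array([ 6.46294025e+01,  1.83516242e+01,  8.97072108e+01, -2.92781228e-04,
        7.20439537e+01, -1.14778294e+00]), 'qvel': array([ 0.09184368, -0.04135465, -0.05957256,  0.06117471, -0.07885213,
       -0.02627523]), 'effort': array([-2.20507286e-04, -4.12450111e+01, -2.31978339e+01,  7.30304746e-02,
        4.55464376e-02, -1.25202373e-04]), 'ee_pos': array([235.70926775, 523.89645301, 209.31501015]), 'ee_rot': array([-1.79897226e+02, -1.78068378e-03,  1.55777274e+02]), 'force': array([ 0.82542561,  0.54361826, -0.52305283]), 'torque': array([-0.01035553,  0.07156835,  0.03652929]), 'gripper_force': 0.0, 'gripper_width': 91.29191934574712} 22.0
scene {'camera_matrix': [[603.411, 0.0, 323.568], [0.0, 603.411, 244.916], [0.0, 0.0, 1.0]], 'R': [[-0.32, 0.947, 0.004], [0.783, 0.267, -0.562], [-0.534, -0.177, -0.827]], 't': [169.328, -369.627, 1426.609]}
top {'camera_matrix': [[437.713, 0.0, 320.009], [0.0, 437.713, 238.179], [0.0, 0.0, 1.0]], 'R': [[-0.0, -1.0, -0.014], [-0.981, 0.003, -0.196], [0.196, 0.014, -0.98]], 't': [20.526, 556.221, 862.58]}
wrist {'camera_matrix': [[387.219, 0.0, 313.958], [0.0, 387.219, 236.978], [0.0, 0.0, 1.0]], 'mount': [[-0.0, -0.966, -0.26, 74.164], [1.0, -0.0, 0.001, -0.117], [-0.001, -0.26, 0.966, -175.467], [0.0, 0.0, 0.0, 1.0]]}
```

View pics/scene0.png

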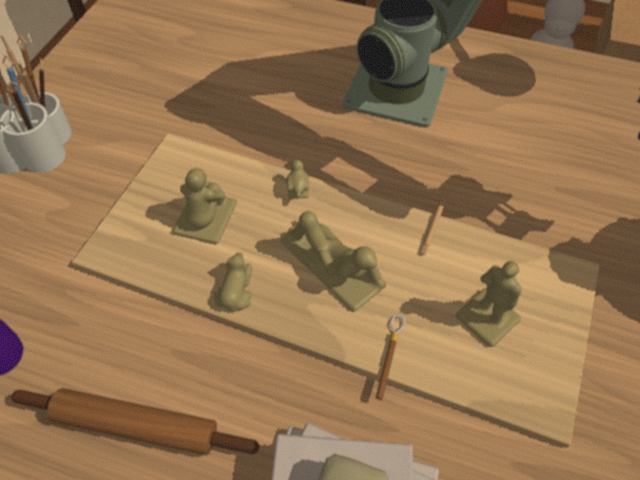

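View pics/top0.png

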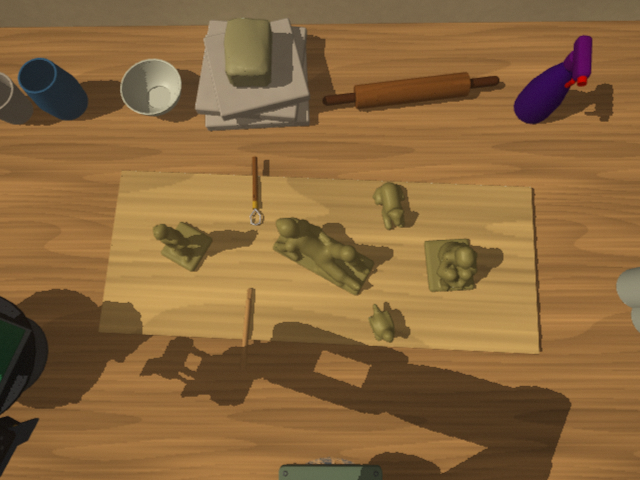

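The scene view shows the figure mid-board, with its head near (365,258) and its knee near (306,220). In the top view the head is near (287,228) and the knee near (348,252). I'll enlarge both.

Run:
```python
import cv2,numpy as np
a=cv2.imread("pics/scene0.png")[195:315,270:395];b=cv2.imread("pics/top0.png")[205:305,260:385]
b=cv2.copyMakeBorder(b,0,20,0,0,cv2.BORDER_CONSTANT)
r=lambda i:cv2.resize(cv2.convertScaleAbs(i,alpha=1.5),(400*1,384),interpolation=cv2.INTER_CUBIC)
o=np.hstack([r(a),r(b)]);cv2.imwrite("pics/crop.png",o)
```

```text
(no output)
```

View pics/crop.png

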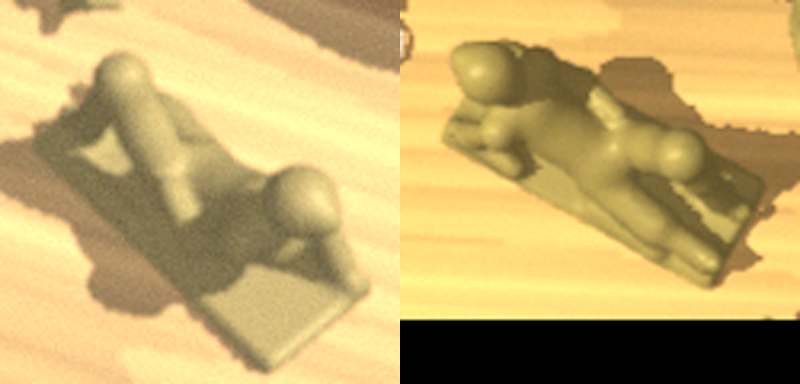

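The head ball centre is at scene (364.7,257.5) and top (286,228). The knee cap centre is at scene (308.7,220) and top (348.4,253.4). Several slab corners are visible as well.

```bash
cat > h.py <<'E'
from workcell import *
import numpy as np
def ray(n,p):
    c=camera_params(n);R=np.array(c["R"]);t=np.array(c["t"])
    d=R.T@np.linalg.solve(c["camera_matrix"],[*p,1]);return -R.T@t,d/np.linalg.norm(d)
def plane(n,p,z):
    o,d=ray(n,p);return o+d*(z-o[2])/d[2]
def tri(*v):
    A=0;b=0;rs=[ray(*x) for x in v]
    for o,d in rs:
        M=np.eye(3)-np.outer(d,d);A=A+M;b=b+M@o
    X=np.linalg.solve(A,b);return X,[np.linalg.norm((np.eye(3)-np.outer(d,d))@(X-o)) for o,d in rs]
E
python3 - <<'E'
from h import *
np.set_printoptions(precision=1,suppress=True)
for nm,s,t,z in(("head",(364.7,257.5),(286,228),128),("knee",(308.7,220),(348.4,253.4),120)):
    print(nm,tri(("scene",s),("top",t)),plane("scene",s,z),plane("top",t,z))
print("scene corners BR(head,far) ,R(head), L",[plane("scene",p,32) for p in((353.75,310.6),(385,285),(281,238.7))])
print("top corners R(feet),B(feet),L(head)",[plane("top",p,32) for p in((373.4,262.8),(357.5,294.4),(274,247.2))])
# prediction
F=[plane("top",p,32) for p in((373.4,262.8),(357.5,294.4),(274,247.2))]
S=[plane("scene",p,32) for p in((353.75,310.6),(385,285),(281,238.7))]
print("center: top R-L diag",(F[0]+F[2])/2,"scene mixed",(S[1]+S[2])/2)
x=F[2]-F[1];print("yaw",np.degrees(np.arctan2(x[1],x[0])),np.linalg.norm(x)); x=S[0]-S[2];print(np.degrees(np.arctan2(x[1],x[0])),np.linalg.norm(x))
E
```

```text
head (array([562.2,  83.9, 127.8]), [np.float64(0.7331597266567159), np.float64(0.7331597266566711)]) [562.6  83.2 128. ] [562.   84.6 128. ]
knee (array([513.1, -34.9, 118.6]), [np.float64(1.32675045628433), np.float64(1.3267504562842916)]) [513.8 -33.2 120. ] [513.2 -36.1 120. ]
scene corners BR(head,far) ,R(head), L [array([613.6,  84.3,  32. ]), array([545.8, 122.3,  32. ]), array([511.2, -91.3,  32. ])]
top corners R(feet),B(feet),L(head) [array([507.2, -93.4,  32. ]), array([440.6, -58.5,  32. ]), array([541.5, 118.7,  32. ])]
center: top R-L diag [524.4  12.6  32. ] scene mixed [528.5  15.5  32. ]
yaw 60.34971734198967 203.9318374208071
59.75859406133976 203.22220171999888
```

The two views agree to about 1.5 mm. The knee top is at (513.5,-35,136), the head top at (563.5,83,148), and the figure's yaw is about 60°. First I'll raise the tool, shut the fingers and travel over the knee.

>>> step_arm --plan '[[[0, 0, -2, 0, 0], [0, 0, -4, 0, 0], [0, 0, -6, 0, 0], [-3, -2.5, -6, 0, 0], [-6.5, -5.3, -6, 0, 0], [-10, -8.2, -6, 0, 0], [-13.5, -11.1, -6, 0, 0], [-17, -14, -6, 0, 0], [-20.5, -16.8, -6, 0, 0], [-24, -19.7, -6, 0, 0], [-27.5, -22.6, -6, 0, 0], [-31, -25.4, -6, 0, 0], [-34.5, -28.3, -6, 0, 0], [-38, -31.2, -6, 0, 0], [-41.5, -34, -6, 0, 0], [-44.5, -36.5, -6, 0, 0], [-46.8, -38.4, -6, 0, 0], [-48.3, -39.6, -6, 0, 0], [-48.3, -39.6, -6, 0, 0], [-48.3, -39.6, -6, 0, 0]]]' --newtons 10

```text
time_s: 2.6
ee_pos: [513.4, -34.1, 270.0]
ee_rot: [180.0, -0.0, 155.8]
force: [-0.4, -0.3, -0.5]
gripper_width: 0.7
gripper_force: 0.0
```

Run:
```python
from h import *
import cv2
from scipy.spatial.transform import Rotation as Ro
s=state();print(s["ee_pos"],s["force"],s["gripper_width"])
im=grab_frame("wrist").copy();c=camera_params("wrist")
T=np.eye(4);T[:3,:3]=Ro.from_euler("xyz",s["ee_rot"],degrees=True).as_matrix();T[:3,3]=s["ee_pos"]
W=np.linalg.inv(T@np.array(c["mount"]))
for P,r in(((513.5,-35,120),16),((563.5,83,128),20),((513.5,-35,136),1),((563.5,83,148),1)):
    q=W@[*P,1];u=c["camera_matrix"]@(q[:3]/q[2]);print(u)
    cv2.circle(im,(int(u[0]),int(u[1])),max(2,int(r*387/q[2])),(0,0,255),1)
cv2.imwrite("pics/w1.png",im)
```

```text
[513.44671315 -34.13149608 270.04844637] [-0.37238412 -0.29428123 -0.48174593] 0.7441062754940174
[312.90375737 222.31204442   1.        ]
[465.34620074 221.15292956   1.        ]
[312.87344277 226.65268214   1.        ]
[474.92564384 226.72151765   1.        ]
```

View pics/w1.png

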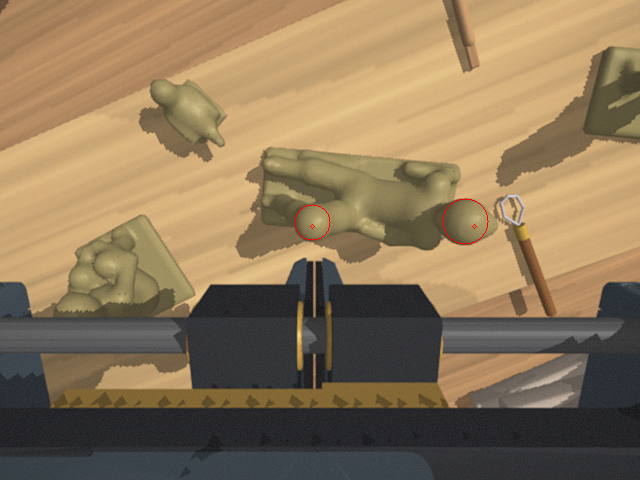

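The circles drawn on the wrist image fit the knee (312,222) and head (465,221), so I'll descend to just above the knee.

>>> step_arm --plan '[[[0, 0, 1.5, 0, 0], [0, 0, 3.5, 0, 0], [0, 0, 5.5, 0, 0], [0, 0, 7.3, 0, 0], [0, 0, 8.6, 0, 0], [0, 0, 9.5, 0, 0], [0, 0, 10, 0, 0], [0, 0, 10.1, 0, 0], [0, 0, 10.2, 0, 0], [0, 0, 10.3, 0, 0], [0, 0, 10.4, 0, 0], [0, 0, 10.5, 0, 0], [0, 0, 10.6, 0, 0], [0, 0, 10.7, 0, 0], [0, 0, 10.8, 0, 0]]]'

```text
time_s: 4.53
ee_pos: [514.0, -34.9, 162.1]
ee_rot: [180.0, 0.0, 155.8]
force: [0.2, -0.1, 0.6]
gripper_width: 0.7
gripper_force: 0.0
```

>>> step_arm --plan '[[[0, 0, 0.05, 0, 0], [0, 0, 0.1, 0, 0], [0, 0, 0.15, 0, 0], [0, 0, 0.2, 0, 0]]]'

```text
time_s: 5.03
ee_pos: [514.0, -34.9, 160.1]
ee_rot: [180.0, 0.0, 155.8]
force: [0.7, -0.3, 0.2]
gripper_width: 0.5
gripper_force: 0.0
```

>>> step_arm --plan '[[[0, 0, 0.05, 0, 0], [0, 0, 0.1, 0, 0]]]'

```text
time_s: 5.28
ee_pos: [513.9, -34.9, 159.1]
ee_rot: [180.0, -0.0, 155.8]
force: [-0.4, -1.4, 0.5]
gripper_width: 0.4
gripper_force: 0.0
```

>>> step_arm --plan '[[[0, 0, 0.03, 0, 0], [0, 0, 0.06, 0, 0]]]'

```text
time_s: 5.52
ee_pos: [513.9, -34.9, 158.5]
ee_rot: [180.0, -0.0, 155.8]
force: [-0.3, -0.2, 0.4]
gripper_width: 0.8
gripper_force: 0.0
```

>>> step_arm --plan '[[[0, 0, 0.03, 0, 0], [0, 0, 0.06, 0, 0]]]'

```text
time_s: 5.78
ee_pos: [513.9, -34.9, 157.9]
ee_rot: [180.0, 0.0, 155.8]
force: [-0.7, 0.4, 0.8]
gripper_width: 0.6
gripper_force: 0.0
```

>>> step_arm --plan '[[[0, 0, 0.03, 0, 0], [0, 0, 0.05, 0, 0]]]'

```text
time_s: 6.02
ee_pos: [513.9, -34.9, 157.4]
ee_rot: [180.0, -0.0, 155.8]
force: [-0.3, 0.0, 0.8]
gripper_width: 0.0
gripper_force: 0.0
```

>>> step_arm --plan '[[[0, 0, 0.03, 0, 0], [0, 0, 0.05, 0, 0]]]'

```text
time_s: 6.28
ee_pos: [513.9, -34.9, 156.9]
ee_rot: [180.0, -0.0, 155.8]
force: [0.7, 0.7, -0.5]
gripper_width: 0.6
gripper_force: 0.0
```

>>> step_arm --plan '[[[0, 0, 0.03, 0, 0], [0, 0, 0.05, 0, 0]]]'

```text
time_s: 6.52
ee_pos: [513.9, -34.9, 156.4]
ee_rot: [180.0, -0.0, 155.8]
force: [1.1, -0.8, 0.3]
gripper_width: 0.3
gripper_force: 0.0
```

Run:
```python
from h import *
import cv2
print(nose_length() if callable(nose_length) else nose_length)
a=grab_frame("scene")[110:310,200:400];w=grab_frame("wrist")[190:350,220:420]
cv2.imwrite("pics/c2.png",np.hstack([cv2.resize(a,(390,390),interpolation=2),cv2.resize(w,(390,390),interpolation=2)]))
```

```text
22.0
```

View pics/c2.png

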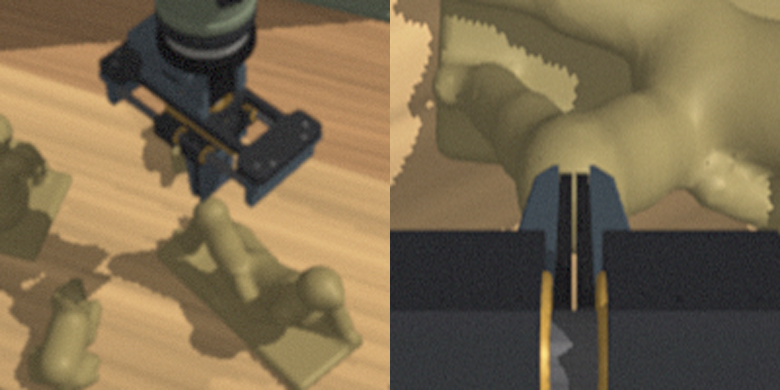

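Run:
```python
from h import *
np.set_printoptions(precision=1,suppress=True)
from scipy.spatial.transform import Rotation as Ro
s=state();print(s["ee_pos"],s["force"])
T=np.eye(4);T[:3,:3]=Ro.from_euler("xyz",s["ee_rot"],degrees=True).as_matrix();T[:3,3]=s["ee_pos"]
c=camera_params("wrist");W=np.linalg.inv(T@np.array(c["mount"]))
cs=camera_params("scene")
def show(n,P):
    q=W@[*P,1];u=c["camera_matrix"]@(q[:3]/q[2]);q2=np.array(cs["R"])@P+cs["t"];v=cs["camera_matrix"]@(q2/q2[2])
    print(n,P,"wrist crop",390+(u[0]-220)*1.95,(u[1]-190)*390/160,"scene crop",(v[0]-200)*1.95,(v[1]-110)*1.95)
for x in(-16,0,16):
  for y in(-13,0,13):
    show(("tip",x,y),(T@[x,y,22,1])[:3])
show("knee top",np.array([513.5,-35,136.]));show("knee c",np.array([513.5,-35,120.]))
```

```text
[513.9 -34.9 156.4] [0.3 0.3 0. ]
('tip', -16, -13) [523.2 -53.3 134.4] wrist crop 527.4253247130083 271.6140452571252 scene crop 186.78610585076112 206.9440910279561
('tip', -16, 0) [528.5 -41.5 134.4] wrist crop 573.2675532681611 271.58258841646096 scene crop 197.29681919131548 214.97068393074375
('tip', -16, 13) [533.8 -29.6 134.4] wrist crop 619.1067232865366 271.55113367455846 scene crop 207.90792952479615 223.07394582494763
('tip', 0, -13) [508.6 -46.8 134.4] wrist crop 526.4994913790715 205.2866356841793 scene crop 199.30303454569406 196.48249140242203
('tip', 0, 0) [513.9 -34.9 134.4] wrist crop 573.2513629077514 205.2568112903848 scene crop 209.80640089930338 204.40891450797812
('tip', 0, 13) [519.2 -23.1 134.4] wrist crop 620.000053319124 205.22698892591833 scene crop 220.40945662033306 212.41056874217412
('tip', 16, -13) [494.  -40.2 134.4] wrist crop 525.536171786303 136.2736818002235 scene crop 211.66338618497863 186.15175826232235
('tip', 16, 0) [499.3 -28.4 134.4] wrist crop 573.2345170352187 136.24564916591754 scene crop 222.15876299420296 193.97988471959317
('tip', 16, 13) [504.7 -16.5 134.4] wrist crop 620.9295510666642 136.21761847763608 scene crop 232.75312442054562 201.88184026506295
knee top [513.5 -35.  136. ] wrist crop 572.388887246113 206.34363123755674 scene crop 209.8440668825013 202.96351780500274
knee c [513.5 -35.  120. ] wrist crop 572.4077520364845 182.43853384338382 scene crop 210.16789872804117 213.70538014919507
```

The fingers look slightly above the knee, and the force is still zero. I'll zoom in on the scene view.

Run:
```python
from h import *
import cv2
a=grab_frame("scene")[180:240,280:340];b=grab_frame("top")[220:280,320:380]
f=lambda i:cv2.resize(cv2.convertScaleAbs(i,alpha=2),(400,400),interpolation=2)
cv2.imwrite("pics/c3.png",np.hstack([f(a),f(b)]))
```

```text
(no output)
```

View pics/c3.png

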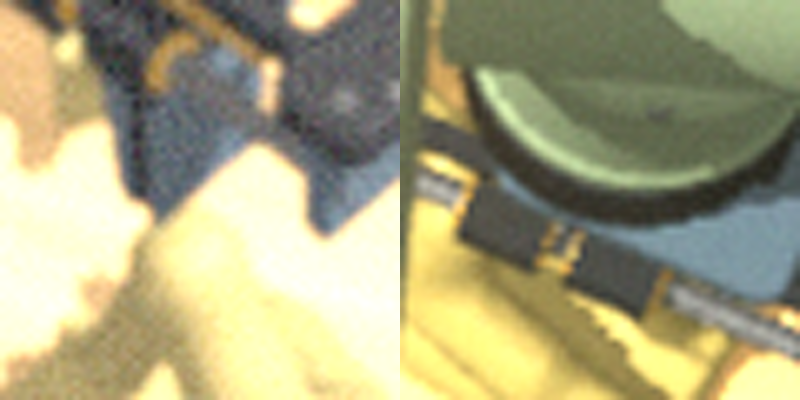

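Both views suggest the closed fingertips sit higher than 22 mm ahead of the TCP. I'll keep feeling downward in small steps.

>>> step_arm --plan '[[[0, 0, 0.05, 0, 0], [0, 0, 0.1, 0, 0], [0, 0, 0.15, 0, 0]]]'

```text
time_s: 7.1
ee_pos: [513.9, -34.9, 154.9]
ee_rot: [180.0, -0.0, 155.8]
force: [0.1, -0.0, -0.8]
gripper_width: 0.3
gripper_force: 0.0
```

>>> step_arm --plan '[[[0, 0, 0.05, 0, 0], [0, 0, 0.1, 0, 0], [0, 0, 0.15, 0, 0]]]'

```text
time_s: 7.48
ee_pos: [513.9, -34.9, 153.4]
ee_rot: [180.0, -0.0, 155.8]
force: [-1.0, 0.7, 0.4]
gripper_width: 0.2
gripper_force: 0.0
```

Run:
```python
from h import *
import cv2
a=np.mean([grab_frame("scene")[185:235,285:335].astype(float) for _ in range(4)],0);b=grab_frame("wrist")[200:300,264:364].astype(float)
f=lambda i,k:cv2.resize(np.clip(i*k,0,255).astype(np.uint8),(400,400),interpolation=2)
cv2.imwrite("pics/c4.png",np.hstack([f(a,1.3),f(b,1.5)]))
```

```text
(no output)
```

View pics/c4.png

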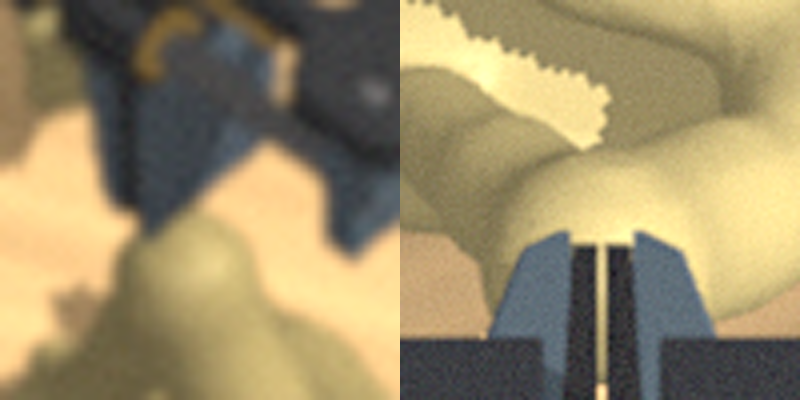

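The scene shows the near finger's bottom corner at about (303.8,214.4), and the wrist shows the tip edge at v≈259. Both put the tips near z≈0–2 in the tool frame. Contact should therefore come at TCP z≈138, about 15 mm lower.

>>> step_arm --plan '[[[0, 0, 0.06, 0, 0], [0, 0, 0.12, 0, 0], [0, 0, 0.18, 0, 0], [0, 0, 0.24, 0, 0], [0, 0, 0.3, 0, 0]]]'

```text
time_s: 8.35
ee_pos: [513.9, -34.9, 150.4]
ee_rot: [180.0, -0.0, 155.8]
force: [0.3, -0.3, -0.4]
gripper_width: 0.3
gripper_force: 0.0
```

>>> step_arm --plan '[[[0, 0, 0.06, 0, 0], [0, 0, 0.12, 0, 0], [0, 0, 0.18, 0, 0], [0, 0, 0.24, 0, 0], [0, 0, 0.3, 0, 0]]]'

```text
time_s: 8.98
ee_pos: [513.9, -34.9, 147.4]
ee_rot: [180.0, 0.0, 155.8]
force: [-1.4, -1.3, 0.1]
gripper_width: 0.6
gripper_force: 0.0
```

>>> step_arm --plan '[[[0, 0, 0.05, 0, 0], [0, 0, 0.1, 0, 0], [0, 0, 0.15, 0, 0], [0, 0, 0.2, 0, 0]]]'

```text
time_s: 9.48
ee_pos: [513.9, -34.9, 145.4]
ee_rot: [180.0, 0.0, 155.8]
force: [-0.7, 1.0, -0.5]
gripper_width: 0.6
gripper_force: 0.0
```

>>> step_arm --plan '[[[0, 0, 0.05, 0, 0], [0, 0, 0.1, 0, 0], [0, 0, 0.15, 0, 0]]]'

```text
time_s: 9.85
ee_pos: [513.9, -34.9, 143.9]
ee_rot: [180.0, -0.0, 155.8]
force: [-0.1, -0.1, 0.3]
gripper_width: 0.4
gripper_force: 0.0
```

>>> step_arm --plan '[[[0, 0, 0.04, 0, 0], [0, 0, 0.08, 0, 0], [0, 0, 0.12, 0, 0]]]'

```text
time_s: 10.22
ee_pos: [513.9, -34.9, 142.7]
ee_rot: [180.0, 0.0, 155.8]
force: [-0.6, 0.6, 0.1]
gripper_width: 0.4
gripper_force: 0.0
```

>>> step_arm --plan '[[[0, 0, 0.04, 0, 0], [0, 0, 0.08, 0, 0], [0, 0, 0.12, 0, 0]]]'

```text
time_s: 10.6
ee_pos: [513.9, -34.9, 141.5]
ee_rot: [180.0, -0.0, 155.8]
force: [0.1, -0.6, 0.2]
gripper_width: 0.3
gripper_force: 0.0
```

>>> step_arm --plan '[[[0, 0, 0.04, 0, 0], [0, 0, 0.08, 0, 0]]]'

```text
time_s: 10.85
ee_pos: [513.9, -34.9, 140.7]
ee_rot: [180.0, -0.0, 155.8]
force: [0.4, -0.9, 0.5]
gripper_width: 0.6
gripper_force: 0.0
```

>>> step_arm --plan '[[[0, 0, 0.04, 0, 0], [0, 0, 0.08, 0, 0]]]'

```text
time_s: 11.1
ee_pos: [513.9, -34.9, 139.9]
ee_rot: [180.0, 0.0, 155.8]
force: [-0.0, -0.2, -0.9]
gripper_width: 0.5
gripper_force: 0.0
```

>>> step_arm --plan '[[[0, 0, 0.04, 0, 0], [0, 0, 0.08, 0, 0]]]'

```text
time_s: 11.35
ee_pos: [513.9, -34.9, 139.1]
ee_rot: [180.0, -0.0, 155.8]
force: [-0.3, 0.3, 0.1]
gripper_width: 0.4
gripper_force: 0.0
```

>>> step_arm --plan '[[[0, 0, 0.03, 0, 0], [0, 0, 0.06, 0, 0]]]'

```text
time_s: 11.6
ee_pos: [513.9, -34.9, 138.5]
ee_rot: [180.0, 0.0, 155.8]
force: [0.8, 0.5, -0.1]
gripper_width: 0.5
gripper_force: 0.0
```

>>> step_arm --plan '[[[0, 0, 0.03, 0, 0], [0, 0, 0.06, 0, 0]]]'

```text
time_s: 11.85
ee_pos: [514.0, -34.9, 137.9]
ee_rot: [180.0, 0.0, 155.8]
force: [0.4, 0.0, 0.0]
gripper_width: 0.3
gripper_force: 0.0
```

>>> step_arm --plan '[[[0, 0, 0.03, 0, 0], [0, 0, 0.06, 0, 0]]]'

```text
time_s: 12.1
ee_pos: [513.9, -34.9, 137.3]
ee_rot: [180.0, 0.0, 155.8]
force: [-0.6, -0.1, -0.0]
gripper_width: 0.3
gripper_force: 0.0
```

>>> step_arm --plan '[[[0, 0, 0.03, 0, 0], [0, 0, 0.06, 0, 0]]]'

```text
time_s: 12.35
ee_pos: [513.9, -34.9, 136.7]
ee_rot: [180.0, -0.0, 155.8]
force: [0.1, 0.2, 0.1]
gripper_width: 0.3
gripper_force: 0.0
```

Run:
```python
from h import *
import cv2
a=np.mean([grab_frame("scene")[185:235,285:335].astype(float) for _ in range(4)],0);b=grab_frame("wrist")[180:300,254:374].astype(float)
f=lambda i,k:cv2.resize(np.clip(i*k,0,255).astype(np.uint8),(400,400),interpolation=2)
cv2.imwrite("pics/c5.png",np.hstack([f(a,1.3),f(b,1.5)]))
```

```text
(no output)
```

View pics/c5.png

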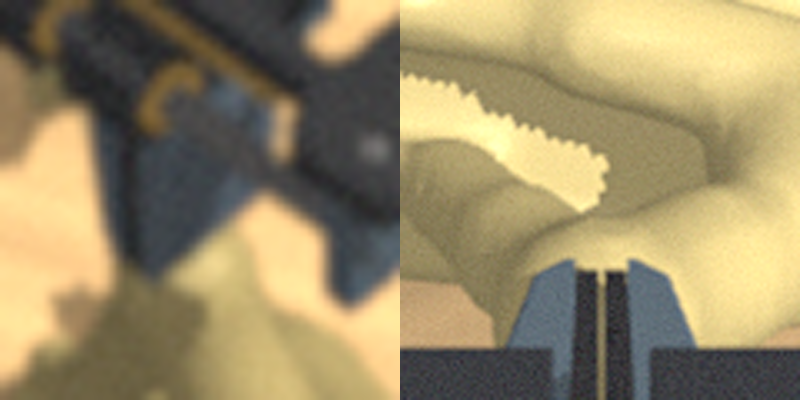

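The finger corner is now at scene (303.8,219.4), so the tip centre projects almost exactly onto the knee top (307.6,214). Contact is imminent.

>>> step_arm --plan '[[[0, 0, 0.03, 0, 0], [0, 0, 0.06, 0, 0]]]'

```text
time_s: 12.85
ee_pos: [514.0, -34.9, 136.1]
ee_rot: [180.0, 0.0, 155.8]
force: [-0.3, 0.0, -0.3]
gripper_width: 0.4
gripper_force: 0.0
```

>>> step_arm --plan '[[[0, 0, 0.03, 0, 0], [0, 0, 0.06, 0, 0]]]'

```text
time_s: 13.1
ee_pos: [513.9, -34.9, 135.5]
ee_rot: [180.0, -0.0, 155.8]
force: [-0.0, -0.2, 0.9]
gripper_width: 0.4
gripper_force: 0.0
```

>>> step_arm --plan '[[[0, 0, 0.03, 0, 0], [0, 0, 0.06, 0, 0]]]'

```text
time_s: 13.35
ee_pos: [513.9, -34.9, 134.9]
ee_rot: [180.0, -0.0, 155.8]
force: [-0.2, -0.3, 0.2]
gripper_width: 0.5
gripper_force: 0.0
```

>>> step_arm --plan '[[[0, 0, 0.03, 0, 0], [0, 0, 0.06, 0, 0]]]'

```text
time_s: 13.6
ee_pos: [513.9, -34.9, 134.3]
ee_rot: [180.0, 0.0, 155.8]
force: [0.2, 0.1, 0.1]
gripper_width: 0.6
gripper_force: 0.0
```

>>> step_arm --plan '[[[0, 0, 0.03, 0, 0], [0, 0, 0.06, 0, 0]]]'

```text
time_s: 13.85
ee_pos: [513.9, -34.9, 133.7]
ee_rot: [180.0, -0.0, 155.8]
force: [-0.3, 0.5, 0.6]
gripper_width: 0.7
gripper_force: 0.0
```

>>> step_arm --plan '[[[0, 0, 0.03, 0, 0], [0, 0, 0.06, 0, 0]]]'

```text
time_s: 14.1
ee_pos: [513.9, -34.9, 133.1]
ee_rot: [180.0, 0.0, 155.8]
force: [-0.7, 0.2, -0.2]
gripper_width: 0.5
gripper_force: 0.0
```

>>> step_arm --plan '[[[0, 0, 0.03, 0, 0], [0, 0, 0.06, 0, 0]]]'

```text
time_s: 14.35
ee_pos: [514.0, -34.9, 132.5]
ee_rot: [180.0, 0.0, 155.8]
force: [-0.5, -0.4, 0.8]
gripper_width: 0.6
gripper_force: 0.0
```

>>> step_arm --plan '[[[0, 0, 0.03, 0, 0], [0, 0, 0.06, 0, 0], [0, 0, 0.09, 0, 0]]]'

```text
time_s: 14.72
ee_pos: [514.0, -34.9, 132.1]
ee_rot: [180.0, 0.0, 155.8]
force: [-1.4, 0.0, 6.7]
gripper_width: 0.3
gripper_force: 2.9
```

Contact, with about 6.7 N upward on the tool. I'll ease off slightly and hold for just over a second.

>>> step_arm --plan '[[[0, 0, -0.02, 0, 0], [0, 0, -0.02, 0, 0], [0, 0, -0.02, 0, 0], [0, 0, -0.02, 0, 0], [0, 0, -0.02, 0, 0]]]'

```text
time_s: 15.35
ee_pos: [514.0, -34.9, 132.1]
ee_rot: [180.0, 0.0, 155.8]
force: [-1.8, 0.3, 5.6]
gripper_width: 0.8
gripper_force: 2.7
```

>>> step_arm --plan '[[[0, 0, 0, 0, 0], [0, 0, 0, 0, 0], [0, 0, 0, 0, 0], [0, 0, 0, 0, 0], [0, 0, -0.1, 0, 0], [0, 0, -0.3, 0, 0], [0, 0, -0.8, 0, 0], [0, 0, -1.8, 0, 0], [0, 0, -3.2, 0, 0], [0, 0, -4.4, 0, 0], [0, 0, -5, 0, 0], [0, 1, -5, 0, 0], [0.1, 3, -5, 0, 0], [0.1, 5.5, -5, 0, 0], [0.2, 8, -5, 0, 0], [0.2, 10.5, -5, 0, 0], [0.3, 12, -5, 0, 0], [0.3, 12.8, -5, 0, 0], [0.3, 12.8, -5, 0, 0], [0.3, 12.8, -5, 0, 0]]]'

```text
time_s: 17.85
ee_pos: [563.4, 82.5, 181.8]
ee_rot: [-180.0, -0.0, 155.7]
force: [-0.1, -0.2, -0.8]
gripper_width: 0.4
gripper_force: 0.0
```

Run:
```python
from h import *
import cv2
from scipy.spatial.transform import Rotation as Ro
s=state();print(s["ee_pos"],s["force"])
im=grab_frame("wrist").copy();c=camera_params("wrist")
T=np.eye(4);T[:3,:3]=Ro.from_euler("xyz",s["ee_rot"],degrees=True).as_matrix();T[:3,3]=s["ee_pos"]
W=np.linalg.inv(T@np.array(c["mount"]))
for P,r in(((513.5,-35,120),16),((563.5,83,128),20)):
    q=W@[*P,1];u=c["camera_matrix"]@(q[:3]/q[2]);cv2.circle(im,(int(u[0]),int(u[1])),int(r*387/q[2]),(0,0,255),1)
a=grab_frame("scene")[190:320,265:395]
cv2.imwrite("pics/c6.png",np.hstack([cv2.resize(im[80:380,100:500],(480,360)),cv2.resize(a,(320,360),interpolation=2)]))
```

```text
[563.41380984  82.50826839 181.83348755] [-0.09815069 -0.18561715 -0.75237052]
```

View pics/c6.png

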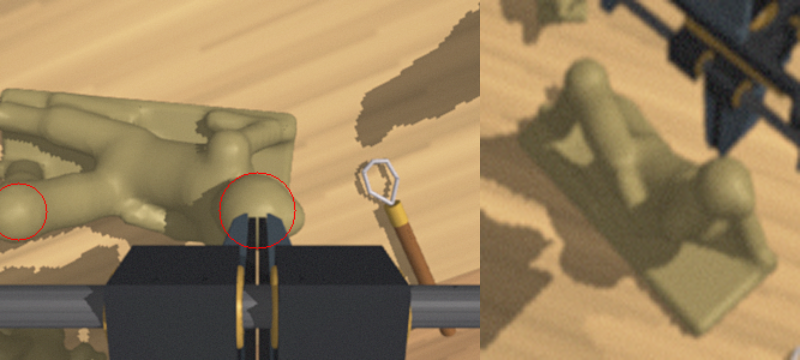

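The figure hasn't moved, and the head matches its predicted circle. From the knee contact, the head should be touched at TCP z≈144.

>>> step_arm --plan '[[[0, 0, 0.6, 0, 0], [0, 0, 1.4, 0, 0], [0, 0, 2.2, 0, 0], [0, 0, 2.7, 0, 0], [0, 0, 3, 0, 0], [0, 0, 3.15, 0, 0], [0, 0, 3.25, 0, 0], [0, 0, 3.32, 0, 0], [0, 0, 3.39, 0, 0], [0, 0, 3.45, 0, 0], [0, 0, 3.5, 0, 0]]]'

```text
time_s: 19.32
ee_pos: [563.7, 83.0, 146.9]
ee_rot: [180.0, 0.0, 155.8]
force: [0.8, 0.3, -1.0]
gripper_width: 0.3
gripper_force: 0.0
```

>>> step_arm --plan '[[[0, 0, 0.04, 0, 0], [0, 0, 0.08, 0, 0]]]'

```text
time_s: 19.58
ee_pos: [563.7, 83.0, 146.0]
ee_rot: [180.0, 0.0, 155.8]
force: [-0.1, -0.4, 0.4]
gripper_width: 0.5
gripper_force: 0.0
```

>>> step_arm --plan '[[[0, 0, 0.03, 0, 0], [0, 0, 0.06, 0, 0], [0, 0, 0.09, 0, 0]]]'

```text
time_s: 19.95
ee_pos: [563.7, 83.0, 145.1]
ee_rot: [180.0, -0.0, 155.8]
force: [0.1, 0.4, -0.3]
gripper_width: 0.5
gripper_force: 0.0
```

>>> step_arm --plan '[[[0, 0, 0.03, 0, 0], [0, 0, 0.06, 0, 0]]]'

```text
time_s: 20.2
ee_pos: [563.7, 83.0, 144.5]
ee_rot: [180.0, -0.0, 155.8]
force: [-0.3, 1.2, 0.8]
gripper_width: 0.3
gripper_force: 0.0
```

>>> step_arm --plan '[[[0, 0, 0.03, 0, 0], [0, 0, 0.05, 0, 0]]]'

```text
time_s: 20.45
ee_pos: [563.7, 83.0, 144.3]
ee_rot: [180.0, 0.0, 155.8]
force: [-0.6, -0.2, 1.8]
gripper_width: 0.7
gripper_force: 1.2
```

Light contact has begun. I'll press 0.2 mm more and hold.

>>> step_arm --plan '[[[0, 0, 0.02, 0, 0], [0, 0, 0.02, 0, 0], [0, 0, 0.02, 0, 0], [0, 0, 0.02, 0, 0]]]'

```text
time_s: 20.95
ee_pos: [563.8, 83.0, 144.2]
ee_rot: [180.0, 0.0, 155.8]
force: [-1.6, -0.4, 5.0]
gripper_width: 0.5
gripper_force: 2.7
```

>>> step_arm --plan '[[[0, 0, 0, 0, 0], [0, 0, 0, 0, 0], [0, 0, 0, 0, 0], [0, 0, 0, 0, 0], [0, 0, 0, 0, 0], [0, 0, 0, 0, 0], [0, 0, -0.1, 0, 0], [0, 0, -0.3, 0, 0], [0, 0, -0.8, 0, 0], [0, 0, -1.8, 0, 0], [0, 0, -3.5, 0, 0], [0, 0, -5.5, 0, 0], [0, 0, -7.5, 0, 0], [0, 0, -9.5, 0, 0], [0, 0, -11, 0, 0], [0, 0, -12, 0, 0], [0, 0, -12, 0, 0], [0, 0, -12, 0, 0]]]'

```text
time_s: 23.2
ee_pos: [563.3, 83.0, 263.1]
ee_rot: [-180.0, -0.1, 155.8]
force: [-0.3, -1.0, -0.6]
gripper_width: 0.6
gripper_force: 0.0
```

Run:
```python
from h import *
import cv2
s=state();print(s["time_s"],s["ee_pos"],s["force"])
cv2.imwrite("pics/c7.png",grab_frame("scene"))
d=cv2.absdiff(cv2.imread("pics/c7.png"),cv2.imread("pics/scene0.png")).max(2)
print("slab region diff",d[285:312,340:380].mean(), d[200:240,175:235].mean(), d[265:340,460:520].mean())
print(job_done())
```

```text
23.2 [563.3123131   82.95534025 263.11524888] [-0.26970196 -0.97438636 -0.56156207]
slab region diff 12.927777777777777 13.6675 11.370888888888889
the job is handed in; nothing more can be done
None
```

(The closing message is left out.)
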